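# Tip the binder's weight over the fence onto the portfolio

## Robot

A 6-joint arm with a two-finger parallel gripper is mounted at the origin on the work surface. World frame = base frame: x ahead of the robot, y to its left, z up, the work surface at z = 0. Lengths are in mm, angles in rad, forces in N, time in s.
With the tool pointing down it reaches from about 375 to 900 mm from the base axis. Payload 3.1 kg.
Tool frame: the origin (TCP) lies on the centre line of the jaws, within the pads' length; the fingertips stand ahead of it and the grasp point (between the pads) lies 6 mm ahead of it (arm.tips_ahead is the x of the fingertips in the tool frame, in mm); x points along the fingers, y is the direction in which the jaws open and shut, and the axes are right-handed (so a half turn about x gives the same grasp; the last joint's range is limited). The gripper opens to 87 mm and grips with 3 to 60 N. Pads are 19 mm wide; open, the fingers measure 117 mm over their backs; the gripper's body (75 mm by 190 mm) begins 51 mm behind the grasp point.
Start: joints at [-1.357, 0.527, 1.433, -0, 1.181, -0.178], TCP at [238.678, -577.607, 212.748] pointing down, gripper open.
Joint ranges: [-3.08, 3.08], [-0.75, 2.2], [0.22, 2.44], [-1.43, 4.57], [0, 2.65], [-2.85, 2.85]. Speed limits (rad/s): [2.79, 2.79, 3.14, 3.14, 3.14, 3.14].

## Interface

Orientations are given as a rotation vector (axis times angle).
In Python, from bench import sensors, imaging, ticket, arm gives the robot as it stands.
- The arm moves only by the tool carry_out, never from a script. Its argument "rows" is a list of rows, each a list of 7 numbers: the opening, from -1 (shut) to 1 (fully open), then the shift along the world's x, y, z in cm, then the turn, a rotation vector about the world's x, y, z in rad. In form: [[hand, tx, ty, tz, ax, ay, az], ...]. A call has 1 to 8 rows; each row is the pose to reach, as a shift and turn from the pose commanded when the call began; what a row does not reach only later rows make up. A row lasts 1/10 s, in which the tool goes at most 50 mm and 8.59 degrees, less where a joint would pass 70% of its speed; a pose out of reach is approached as far as the arm can. A call with a gripper value outside its range is refused whole. The fingers move at their own pace and stop on an object; "force" is the grip in N (left out, the last holds). Time passes only in rows, so rows that repeat a pose let the fingers close. It gives the time, the measured TCP pose, the force and the opening at its end, in the units of the state.
- sensors.get_state(): the state, without advancing time (a new reading comes with each control period).
- imaging.camera(name): name is "scene" or "top"; returns a dict with "img" (400x640x3 uint8, red, green, blue), "mtx" (3x3 intrinsics, pixels), "dist_coeffs" ([k1, k2, p1, p2, k3] as OpenCV has them; the pictures are not rectified), "R" (3x3) and "t" (3): a world point X has camera coordinates R X + t. Camera axes: x right, y down, z forward; pixel columns grow to the right and rows downward; lengths in mm; the calibration is good to about 2 mm. A picture is of the moment at which its call begins. There is no depth.
- ticket.finish_job(): hands the job in, once; it reports no verdict.
The state is a dict: "time_s": time; "joint_positions": joint angles; "qvel": joint speeds; "joint_torque": joint torques, N m; "eef_pos": TCP position; "eef_rot": TCP orientation; "contact_force": force on the tool from outside, world axes, zero at the start; "torque": the same for the moment, N m; "width": finger opening in mm.
Only numpy, scipy, OpenCV 4.12 (cv2) and the standard library are available. Lean on these libraries where they do the work, as an engineer would, in place of code of your own. Each camera call takes 0.05 s, during which the arm holds its last target. There are 200 camera calls.

## Task

Lay the mustard-coloured covered brick on the freshly glued portfolio: push it up to the steel fence and tip it forward over the fence edge, so that it ends lying flat on its broad side on the blue portfolio, square to the fence, with its foot end still at the fence. Tip it rather than lifting it off the table, and leave the grey and the red brick standing where they are.

Things in the scene. Friction and masses are not known exactly. Their poses are not given: they have to be found in the camera images.
- mustard_weight: Loose brick covered in mustard-yellow cloth, two dark brown bands, 50 (x) x 72 (y) x 110 mm tall (z), about 0.75 kg, standing on its small end. Origin: centre of that foot end; z runs up its length. Stands in any of three places 140 mm apart along the fence, a 72 mm face turned to it within 7 degrees, 13 to 42 mm short of it. Slides if pushed low; stopped by the fence it tips if pushed high, and falls by itself beyond about 30 degrees
- grey_weight: The same kind of brick in grey cloth with black bands: 50 (x) x 72 (y) x 110 mm tall (z), about 0.75 kg, standing on its small end. Origin: centre of that foot end; z runs up its length. Leave it alone
- red_weight: The same kind of brick in dark red cloth with cream bands: 50 (x) x 72 (y) x 110 mm tall (z), about 0.75 kg, standing on its small end. Origin: centre of that foot end; z runs up its length. Leave it alone
- jig: Fixed: steel fence strip 10 mm high, 20 deep, 440 long; behind it, level with its top, a blue cloth portfolio 200 mm deep, 440 long, then a wooden stop 16 mm high. Origin: at table level, middle of the fence's near face (towards the robot). x: level, square to the fence, away from the robot over the portfolio; y along the fence; z up
There are look-alikes about, which are no part of the job. What is meant by the mustard_weight is not purple or turquoise, and is the smaller of those in its own colour.

How it is judged (in metres and radians):
At the end, for the whole second after the job is handed in: The mustard brick rests flat (within 10 degrees) on a 72 mm broad side on portfolio and fence, middle of its foot end 27 to 43 mm above the table, 50 mm before to 30 mm behind the fence's near face, within 210 mm of the fence's middle; its length square to the fence within 17 degrees (angle between mustard_weight's own z axis and vertical between 1.4 and 1.74 rad and z of mustard_weight in the frame of jig between 0.027 and 0.043 m and x of mustard_weight in the frame of jig between -0.05 and 0.03 m and y of mustard_weight in the frame of jig between -0.21 and 0.21 m and angle between the z axis of mustard_weight and the x axis of jig, either way round below 0.3 rad and linear speed of mustard_weight below 0.02 m/s and angular speed of mustard_weight below 0.1 rad/s); the robot touches nothing.
It fails at once if the mustard brick is lifted (the middle of its foot end more than 70 mm above the table) (height (world z) of mustard_weight above 0.07 m).
It fails at once if the grey brick is moved by more than 20 mm or knocked over (distance of grey_weight from where it was at the start of the episode above 0.02 m or angle between grey_weight's own z axis and vertical above 0.3 rad).
It fails at once if the red brick is moved by more than 20 mm or knocked over (distance of red_weight from where it was at the start of the episode above 0.02 m or angle between red_weight's own z axis and vertical above 0.3 rad).
It also fails if it takes over 35 s, if anything falls off the work surface, if the arm or the gripper's body presses on something with over 40 N, if the wrist force passes 120 N, or if a joint passes its speed limit or range.

## Working session

There is one attempt and no reset: what is moved stays moved. The work goes in short steps, Python scripts to look and compute and a tool call to move; the robot and the scene stay as the last step left them, time stands still between calls to the robot, and variables do not carry over. Pictures are saved under pics/ and viewed, about 8 in all and at most 12, crops included, and the job is handed in when it is done.

Besides the shell and the picture viewer there is one more tool, called after "Call:" as name([rows], argument=value, ...), one row to a line, values as JSON. carry_out: Moves the arm, as the interface text tells. Its arguments: {"type":"object","properties":{"rows":{"type":"array","items":{"type":"array","items":{"type":"number"}}},"force":{"type":"number"}},"required":["rows"]}

```bash
mkdir -p pics; ls; python3 - <<'E'
from bench import sensors, imaging, ticket, arm
import cv2,numpy as np
s=sensors.get_state();print(s['eef_pos'],s['eef_rot'],s['contact_force'],arm.tips_ahead)
for n in('scene','top'):
    c=imaging.camera(n);cv2.imwrite(f'pics/{n}0.png',c['img'][:,:,::-1])
    np.savez(f'{n}.npz',**c)
    print(n,c['mtx'].tolist(),c['dist_coeffs'],(-c['R'].T@c['t']).round(),c['R'].round(2).tolist())
E
```

```text
pics
[ 238.52231647 -576.87844326  211.7786804 ] [ 2.00732254  0.40058191 -2.00741282] [-0.20500739  0.19649913  0.25209365] 25.0
scene [[414.36298175915687, 0.0, 316.0195962118711], [0.0, 414.36298175915687, 207.29840006263294], [0.0, 0.0, 1.0]] [0.00168227 0.         0.         0.         0.        ] [1013. -400.  476.] [[0.65, 0.76, -0.01], [0.41, -0.36, -0.84], [-0.64, 0.54, -0.55]]
top [[386.2733141458413, 0.0, 323.1180666469665], [0.0, 386.2733141458413, 207.97680480889034], [0.0, 0.0, 1.0]] [-0.02214656  0.          0.          0.          0.        ] [445.  40. 846.] [[-0.03, -1.0, -0.02], [-1.0, 0.03, -0.05], [0.05, 0.01, -1.0]]
```

View pics/scene0.png

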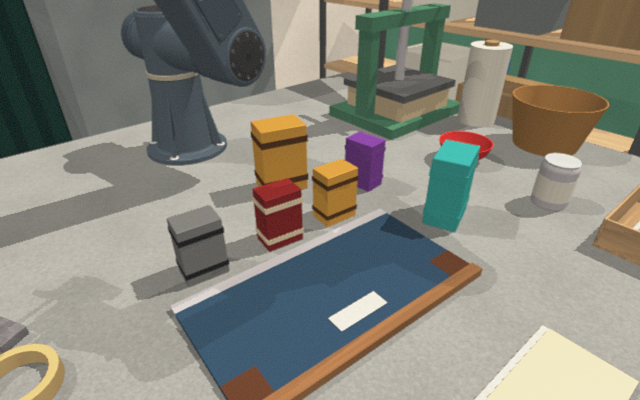

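View pics/top0.png

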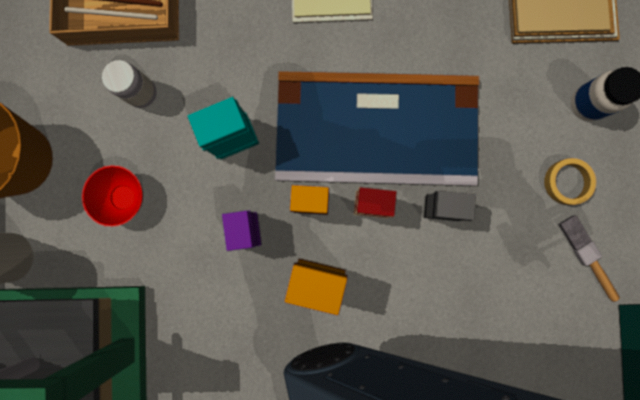

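The scene has two mustard bricks. The small one is at scene (335,193), top (309,199). The large one is at scene (281,155), top (317,287). The small one fits, being the smaller of that colour and standing right at the fence. I'll confirm it in an enlarged crop and pick corners there.

```bash
python3 - <<'E'
import cv2,numpy as np
a=np.load('scene.npz')['img'][110:240,230:400,::-1]; b=np.load('top.npz')['img'][160:325,265:490,::-1]
A=cv2.resize(a,None,fx=2.3,fy=2.3,interpolation=2);B=cv2.resize(b,None,fx=1.8,fy=1.8,interpolation=2)
for I,f,u0,v0 in((A,2.3,230,110),(B,1.8,265,160)):
    for u in range(u0-u0%20+20,u0+int(I.shape[1]/f),20):
        x=int((u-u0+.5)*f);cv2.line(I,(x,0),(x,4),(0,255,0));cv2.putText(I,str(u),(x-10,14),0,.33,(0,255,0))
    for v in range(v0-v0%20+20,v0+int(I.shape[0]/f),20):
        y=int((v-v0+.5)*f);cv2.line(I,(0,y),(4,y),(0,255,0));cv2.putText(I,str(v),(5,y+4),0,.33,(0,255,0))
h=max(A.shape[0],B.shape[0]);p=lambda I:np.vstack([I,np.zeros((h-I.shape[0],I.shape[1],3),np.uint8)])
cv2.imwrite('pics/crop1.png',np.hstack([p(A),p(B)]))
E
```

```text
(no output)
```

View pics/crop1.png

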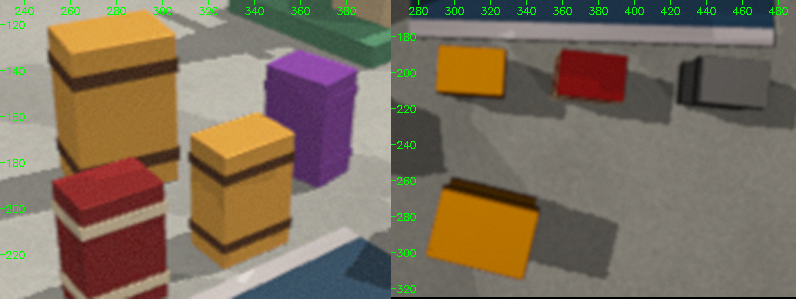

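```bash
cat >m.py <<'E'
import numpy as np,cv2
S=np.load('scene.npz');T=np.load('top.npz')
def und(c,p):return cv2.undistortPoints(np.float64(p).reshape(-1,1,2),c['mtx'],c['dist_coeffs'])[:,0]
P=lambda c:np.c_[c['R'],c['t'].reshape(3,1)]
def tri(s,t):
    X=cv2.triangulatePoints(P(S),P(T),und(S,s).T,und(T,t).T);return (X[:3]/X[3]).T
def plane(c,p,z):
    C=-c['R'].T@c['t'].ravel();d=np.c_[und(c,p),np.ones(len(und(c,p)))]@c['R'];return C+d*((z-C[2])/d[:,2])[:,None]
E
python3 - <<'E'
from m import *
np.set_printoptions(suppress=True,precision=1)
t=[(291.1,185.5),(328.9,186),(327.2,213.9),(290,211.7)];s=[(357.8,167.4),(329.1,180),(312.6,168.3),(344.3,159.1)]
print('small',tri(s,t));p=plane(T,t,110);print(p,p.mean(0))
t=[(293.9,262),(346,276),(339,314),(285,302)];s=[(306,126.5),(256,133),(250.9,122),(291.7,115)]
print('large',tri(s,t))
print('fence',plane(T,[(275,180),(478,184)],10),plane(S,[(175,308),(383,212)],10))
print('red',plane(T,[(358,188),(396,189.5),(394,216),(357,214)],110))
E
```

```text
small [[527.8 111.4 109.3]
 [525.3  39.6 107.4]
 [472.   44.7 108.4]
 [479.9 117.5 106.6]]
[[527.4 110.9 110. ]
 [524.2  38.6 110. ]
 [470.9  43.4 110. ]
 [477.2 114.3 110. ]] [499.9  76.8 110. ]
large [[384.3 104.7 149.9]
 [354.7   7.9 153.2]
 [291.6  28.3 152.1]
 [313.5 122.2 150.3]]
fence [[ 551.7  155.4   10. ]
 [ 529.4 -284.7   10. ]] [[ 537.6 -279.9   10. ]
 [ 567.3  151.1   10. ]]
red [[518.6 -16.9 110. ]
 [513.5 -89.2 110. ]
 [463.1 -83.4 110. ]
 [469.  -13.3 110. ]]
```

```bash
python3 - <<'E'
import numpy as np
from scipy.spatial.transform import Rotation as R
r=R.from_rotvec([2.00732254,0.40058191,-2.00741282]);print(r.as_matrix().round(3))
for s in(1,-1):
    y=s*np.array([.0506,.9987,0]);x=np.array([0,0,-1.]);z=np.cross(x,y)
    print((R.from_matrix(np.c_[x,y,z])*r.inv()).as_rotvec().round(3))
E
```

```text
[[-0.     0.382 -0.924]
 [ 0.002 -0.924 -0.382]
 [-1.    -0.002 -0.   ]]
[-0.    -0.003  2.699]
[-0.002  0.    -0.442]
```

Call:
carry_out([
  [-0.3,2.5,3.5,0.4,0,0,-0.06],
  [-0.3,5,7,0.8,0,0,-0.12],
  [-0.3,7.5,10.5,1.2,0,0,-0.18],
  [-0.3,10,14,1.6,0,0,-0.24],
  [-0.3,12.5,17.5,2,0,0,-0.3],
  [-0.3,15,21,2.4,0,0,-0.36],
  [-0.3,17.5,24.5,2.8,0,0,-0.4],
  [-0.3,20,28,3,0,0,-0.442],
], force=30)

```text
time_s: 0.9
eef_pos: [439.4, -296.0, 242.8]
eef_rot: [-2.195, 0.057, 2.195]
contact_force: [-0.6, -0.4, -1.2]
width: 34.0
```

Call:
carry_out([
  [-0.3,0,4.5,0,0,0,0],
  [-0.3,0,9,0,0,0,0],
  [-0.3,0,14,0,0,0,0],
  [-0.3,0,19,0,0,0,0],
  [-0.3,0,24,0,0,0,0],
  [-0.3,0,29,0,0,0,0],
  [-0.3,0,34,0,0,0,0],
  [-0.3,0,38,0,0,0,0],
])

```text
time_s: 1.7
eef_pos: [437.7, 84.9, 242.6]
eef_rot: [-2.196, 0.054, 2.197]
contact_force: [1.4, -0.4, -0.7]
width: 30.4
```

Call:
carry_out([
  [-0.3,0,0.1,0,0,0,0],
  [-0.3,0,0.1,0,0,0,0],
])

```text
time_s: 1.9
eef_pos: [438.3, 84.2, 242.5]
eef_rot: [-2.197, 0.052, 2.198]
contact_force: [-0.3, -0.3, 0.1]
width: 30.4
```

Call:
carry_out([
  [-0.3,0.8,0,-3,0,0,0],
  [-0.3,0.8,0,-6,0,0,0],
  [-0.3,0.8,0,-9,0,0,0],
  [-0.3,0.8,0,-12,0,0,0],
  [-0.3,0.8,0,-14,0,0,0],
  [-0.3,0.8,0,-16,0,0,0],
  [-0.3,0.8,0,-17,0,0,0],
  [-0.3,0.8,0,-17,0,0,0],
])

```text
time_s: 2.7
eef_pos: [446.1, 82.2, 71.6]
eef_rot: [-2.192, 0.057, 2.198]
contact_force: [0.5, -0.7, -1.0]
width: 30.1
```

```bash
cat >look.py <<'E'
import sys,cv2,numpy as np
from bench import imaging,sensors
o=[]
for n,(x,y,w,h) in(('scene',(150,90,260,200)),('top',(250,140,240,184))):
    i=imaging.camera(n)['img'][y:y+h,x:x+w,::-1];o.append(cv2.resize(i,(400,308),interpolation=2))
cv2.imwrite(sys.argv[1],np.hstack(o))
s=sensors.get_state();print(s['time_s'],np.round(s['eef_pos'],1),np.round(s['contact_force'],1))
E
python3 look.py pics/l1.png
```

```text
2.8 [447.2  82.6  73. ] [ 0.1 -0.7  0.3]
```

View pics/l1.png

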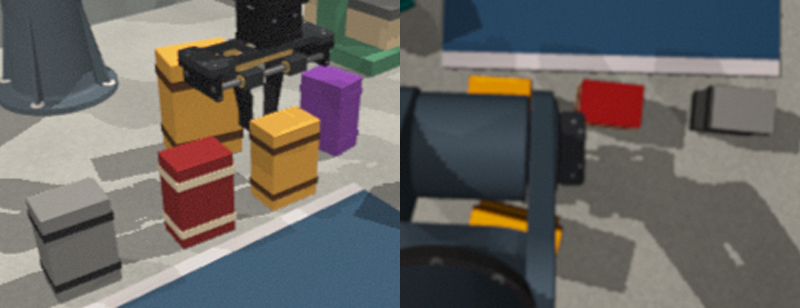

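Call:
carry_out([
  [-0.3,0.6,-0.03,0,0,0,0],
  [-0.3,1.2,-0.06,0,0,0,0],
  [-0.3,1.6,-0.08,0,0,0,0],
  [-0.3,2.0,-0.1,0,0,0,0],
  [-0.3,2.4,-0.12,0,0,0,0],
  [-0.3,2.8,-0.14,0,0,0,0],
  [-0.3,3.2,-0.16,0,0,0,0],
  [-0.3,3.5,-0.17,0,0,0,0],
])

```text
time_s: 3.6
eef_pos: [482.5, 81.7, 72.8]
eef_rot: [-2.197, 0.055, 2.195]
contact_force: [-1.6, -0.5, 1.5]
width: 30.4
```

```bash
python3 look.py pics/l2.png
```

```text
3.7 [483.1  81.6  72.8] [-1.4  0.2 -0.1]
```

View pics/l2.png

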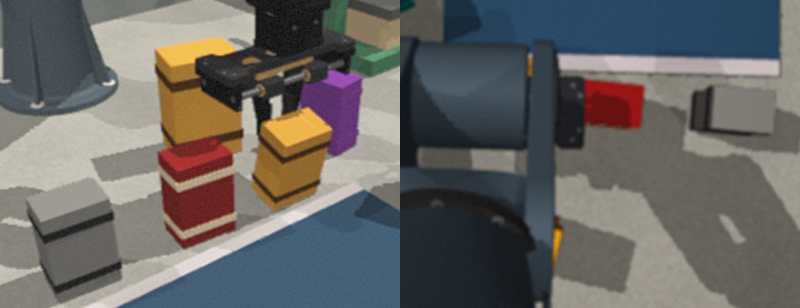

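The brick is leaning instead of sliding, so the friction is high and it is tipping short of the fence. I'll back off, let it stand again, and re-measure.

Call:
carry_out([
  [-0.3,-0.5,0,0,0,0,0],
  [-0.3,-1,0,0,0,0,0],
  [-0.3,-1.5,0,0,0,0,0],
  [-0.3,-2,0,0,0,0,0],
  [-0.3,-2.5,0,0,0,0,0],
  [-0.3,-3.2,0,0,0,0,0],
  [-0.3,-3.2,0,0,0,0,0],
])

```text
time_s: 4.4
eef_pos: [448.3, 81.8, 72.8]
eef_rot: [-2.194, 0.055, 2.198]
contact_force: [-0.7, 0.3, 0.3]
width: 31.0
```

```bash
python3 - <<'E'
from bench import imaging,sensors
import cv2
i=imaging.camera('scene')['img'][140:260,280:400,::-1];I=cv2.resize(i,None,fx=5,fy=5,interpolation=2)
for k in range(0,120,20):
    cv2.putText(I,str(280+k),(k*5,10),0,.4,(0,255,0));cv2.putText(I,str(140+k),(0,k*5+4),0,.4,(0,255,0))
cv2.imwrite('pics/l3.png',I);print(sensors.get_state()['eef_pos'])
E
```

```text
[449.20730872  81.71674405  72.83812313]
```

View pics/l3.png

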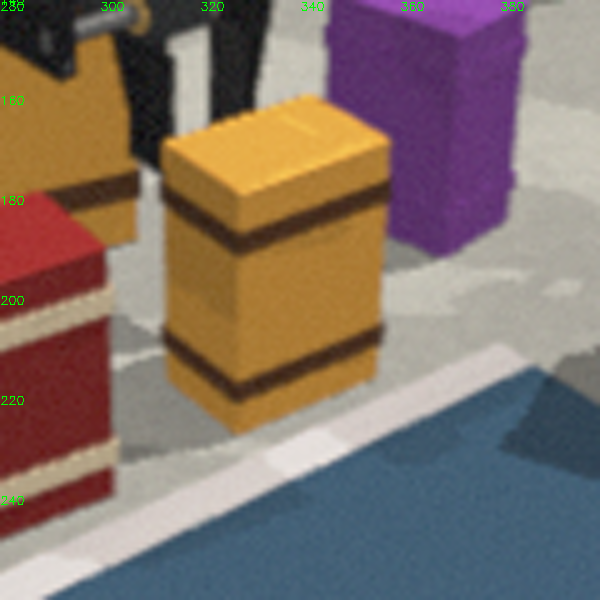

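The brick is back upright, with its top corners at (312,168), (328,179), (358,168) and (342,159). It has hardly moved, so the base friction is over about 0.5. I'll hold it by its sides with the jaws and slide it along the table to the fence.

Call:
carry_out([
  [1,0,-0.5,0.5,0,0,0],
  [1,0,-0.5,0.5,0,0,0],
  [1,0,-0.5,0.5,0,0,0],
  [1,0,-0.5,0.5,0,0,0],
  [1,0,-0.5,0.5,0,0,0],
  [1,0,-0.5,0.5,0,0,0],
], force=30)

```text
time_s: 5.05
eef_pos: [449.6, 76.8, 77.7]
eef_rot: [-2.196, 0.055, 2.196]
contact_force: [-0.4, -0.1, 0.7]
width: 70.3
```

Call:
carry_out([
  [1,0.6,-0.03,0,0,0,0],
  [1,1.2,-0.06,0,0,0,0],
  [1,1.8,-0.09,0,0,0,0],
  [1,2.4,-0.12,0,0,0,0],
  [1,3.0,-0.12,0,0,0,0],
  [1,3.6,-0.12,0,0,0,0],
  [1,4.2,-0.12,0,0,0,0],
  [1,4.8,-0.12,0,0,0,0],
])

```text
time_s: 5.85
eef_pos: [498.2, 75.5, 77.7]
eef_rot: [-2.196, 0.055, 2.196]
contact_force: [-0.0, -0.2, 0.1]
width: 87.4
```

Call:
carry_out([
  [-0.3,0,0,0,0,0,0],
  [-0.3,0,0,0,0,0,0],
  [-0.3,0,0,0,0,0,0],
  [-0.3,0,0,0,0,0,0],
  [-0.3,0,0,0,0,0,0],
], force=35)

```text
time_s: 6.35
eef_pos: [497.4, 76.3, 77.9]
eef_rot: [-2.195, 0.054, 2.195]
contact_force: [0.4, 4.8, 2.4]
width: 72.0
```

Call:
carry_out([
  [-0.3,0.25,-0.01,0,0,0,0],
  [-0.3,0.5,-0.02,0,0,0,0],
  [-0.3,0.75,-0.04,0,0,0,0],
  [-0.3,1.0,-0.05,0,0,0,0],
  [-0.3,1.25,-0.06,0,0,0,0],
  [-0.3,1.5,-0.07,0,0,0,0],
  [-0.3,1.75,-0.09,0,0,0,0],
  [-0.3,1.9,-0.1,0,0,0,0],
])

```text
time_s: 7.15
eef_pos: [512.5, 76.3, 79.4]
eef_rot: [-2.185, 0.054, 2.202]
contact_force: [-7.9, 5.5, 22.0]
width: 71.8
```

Call:
carry_out([
  [-0.3,0.1,0,0,0,0,0],
  [-0.3,0.2,0,0,0,0,0],
  [-0.3,0.3,0,0,0,0,0],
])

```text
time_s: 7.45
eef_pos: [516.2, 76.0, 79.6]
eef_rot: [-2.187, 0.054, 2.201]
contact_force: [-6.9, 6.0, 20.3]
width: 71.8
```

```bash
python3 - <<'E'
from bench import imaging,sensors
import cv2
i=imaging.camera('scene')['img'][100:250,240:400,::-1];I=cv2.resize(i,None,fx=4,fy=4,interpolation=2)
cv2.imwrite('pics/l4.png',I);s=sensors.get_state();print(s['eef_pos'],s['contact_force'],s['torque'])
E
```

```text
[516.54414527  75.97936587  79.62448908] [-6.66407658  5.17964643 19.95890163] [ 1.58440451  1.54039531 -0.19286979]
```

View pics/l4.png

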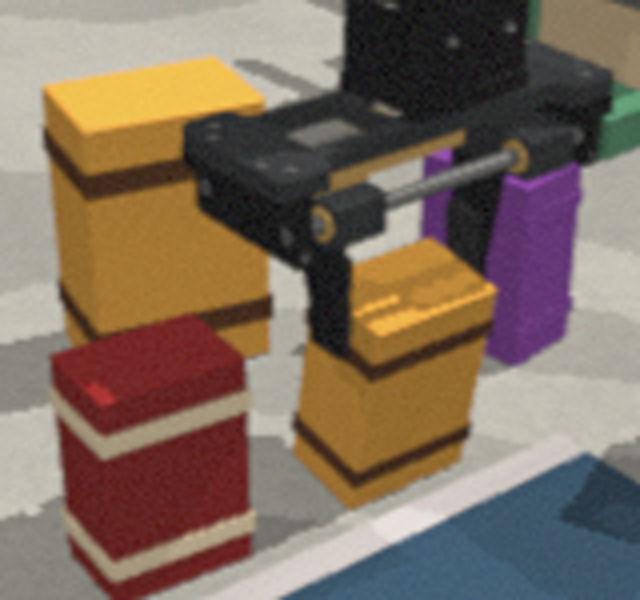

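The foot hasn't moved: the bottom front corner is still at (328,227). The brick only leaned in the jaws and jammed, with 20 N pushing up. I'll go back, let it settle, and regrip harder. Then I'll take part of its weight, still on the table, while sliding.

Call:
carry_out([
  [-0.3,-0.5,0,0,0,0,0],
  [-0.3,-1.1,0.05,0,0,0,0],
  [-0.3,-1.7,0.08,0,0,0,0],
  [-0.3,-2.1,0.1,0,0,0,0],
  [0.6,-2.1,0.1,0,0,0,0],
  [0.6,-2.1,0.1,0,0,0,0],
  [0.6,-2.1,0.1,0,0,0,0],
  [0.6,-2.1,0.1,0,0,0,0],
])

```text
time_s: 8.3
eef_pos: [498.6, 75.0, 77.7]
eef_rot: [-2.196, 0.056, 2.197]
contact_force: [1.4, -2.2, 4.0]
width: 71.4
```

Call:
carry_out([
  [-0.3,0,0,0,0,0,0],
  [-0.3,0,0,0,0,0,0],
  [-0.3,0,0,0,0,0,0],
  [-0.3,0,0,0,0,0,0],
  [-0.3,0,0,0,0,0,0],
], force=60)

```text
time_s: 8.8
eef_pos: [498.6, 75.0, 77.8]
eef_rot: [-2.196, 0.056, 2.197]
contact_force: [0.9, -4.5, 4.1]
width: 71.2
```

Call:
carry_out([
  [-0.3,0,0,0.05,0,0,0],
  [-0.3,0,0,0.05,0,0,0],
  [-0.3,0,0,0.05,0,0,0],
])

```text
time_s: 9.1
eef_pos: [498.3, 75.8, 77.9]
eef_rot: [-2.195, 0.055, 2.197]
contact_force: [0.4, -2.6, -1.9]
width: 71.7
```

Call:
carry_out([
  [-0.3,0,0,0.03,0,0,0],
  [-0.3,0.3,-0.01,0.03,0,0,0],
  [-0.3,0.6,-0.03,0.03,0,0,0],
  [-0.3,0.9,-0.05,0.03,0,0,0],
  [-0.3,0.9,-0.05,0.03,0,0,0],
])

```text
time_s: 9.6
eef_pos: [500.2, 76.0, 78.4]
eef_rot: [-2.177, 0.054, 2.214]
contact_force: [-9.8, -0.5, 11.5]
width: 71.9
```

```bash
python3 - <<'E'
from bench import imaging,sensors
import cv2
i=imaging.camera('scene')['img'][140:260,280:400,::-1];I=cv2.resize(i,None,fx=5,fy=5,interpolation=2)
cv2.imwrite('pics/l5.png',I);s=sensors.get_state();print(s['eef_pos'],s['contact_force'],s['torque'])
E
```

```text
[500.14983564  76.04828162  78.37147512] [-9.07637831 -0.16775916 11.84336701] [-0.22849571  2.14322558 -0.09103824]
```

View pics/l5.png

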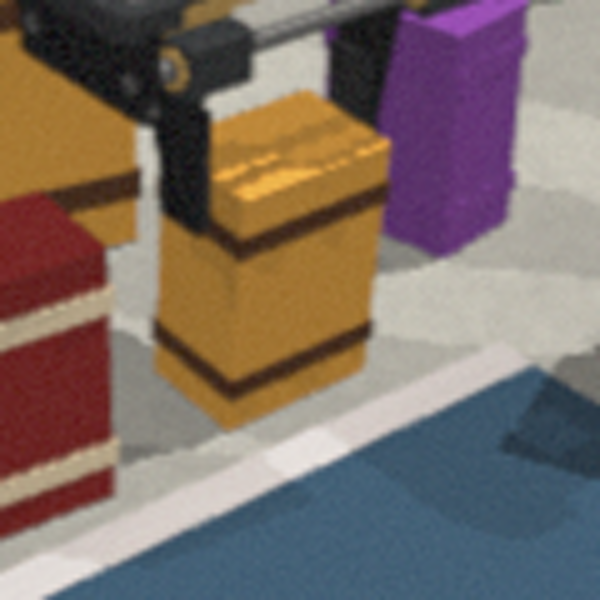

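Call:
carry_out([
  [-0.3,0,0,0.08,0,0,0],
  [-0.3,0.0,0,0.15,0,0,0],
  [-0.3,0.0,0,0.15,0,0,0],
])

```text
time_s: 9.95
eef_pos: [507.7, 75.2, 79.6]
eef_rot: [-2.195, 0.055, 2.196]
contact_force: [0.3, 0.5, -6.0]
width: 71.7
```

It slid 7 mm once about 6 of its 7.4 N was carried, so it is still touching the table. I'll continue to the fence.

Call:
carry_out([
  [-0.3,0.25,-0.01,0,0,0,0],
  [-0.3,0.5,-0.02,0.0,0,0,0],
  [-0.3,0.75,-0.04,0.0,0,0,0],
  [-0.3,1.0,-0.05,0.0,0,0,0],
  [-0.3,1.0,-0.05,0.0,0,0,0],
])

```text
time_s: 10.45
eef_pos: [518.5, 74.4, 80.1]
eef_rot: [-2.197, 0.055, 2.195]
contact_force: [0.3, 0.4, -6.7]
width: 71.6
```

Call:
carry_out([
  [-0.3,0.1,0,0,0,0,0],
  [-0.3,0.25,-0.02,0.0,0,0,0],
  [-0.3,0.25,-0.02,0.0,0,0,0],
])

```text
time_s: 10.75
eef_pos: [520.5, 74.2, 80.1]
eef_rot: [-2.197, 0.055, 2.195]
contact_force: [-0.9, -0.2, -6.0]
width: 71.5
```

Call:
carry_out([
  [-0.3,0.15,-0.01,0,0,0,0],
  [-0.3,0.3,-0.02,0.0,0,0,0],
  [-0.3,0.3,-0.02,0.0,0,0,0],
])

```text
time_s: 11.05
eef_pos: [523.6, 74.0, 80.1]
eef_rot: [-2.197, 0.055, 2.195]
contact_force: [-0.2, 0.0, -6.2]
width: 71.5
```

```bash
python3 - <<'E'
from bench import imaging,sensors
import cv2
i=imaging.camera('scene')['img'][140:260,280:400,::-1];I=cv2.resize(i,None,fx=5,fy=5,interpolation=2)
cv2.imwrite('pics/l6.png',I);s=sensors.get_state();print(s['eef_pos'],s['contact_force'],s['torque'])
E
```

```text
[523.42854918  74.06882065  80.09825368] [ 0.62565188  0.96029985 -6.21724724] [ 0.02691996  0.06118607 -0.00715908]
```

View pics/l6.png

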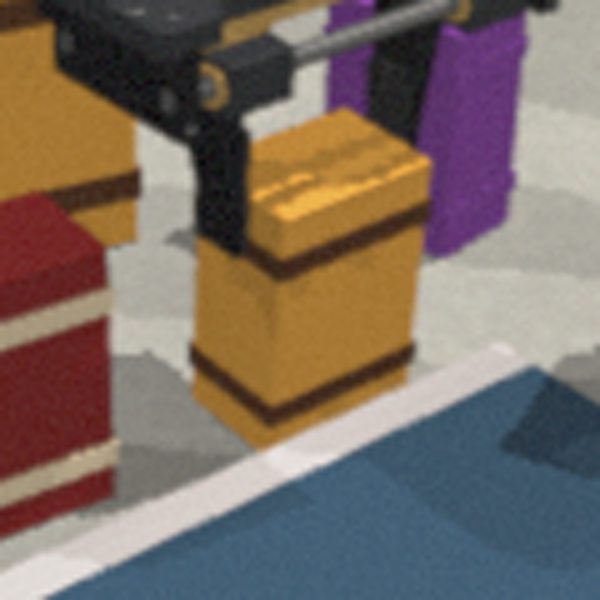

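Call:
carry_out([
  [-0.3,0.2,-0.01,0,0,0,0],
  [-0.3,0.2,-0.01,-0.2,0,0,0],
  [1,0.2,-0.01,-0.2,0,0,0],
  [1,0.2,-0.01,-0.2,0,0,0],
  [1,0.2,-0.01,-0.2,0,0,0],
  [1,0.2,-0.01,-0.2,0,0,0],
  [1,0.2,-0.01,-0.2,0,0,0],
  [1,0.2,-0.01,-0.2,0,0,0],
])

```text
time_s: 11.9
eef_pos: [525.3, 74.0, 78.2]
eef_rot: [-2.196, 0.055, 2.196]
contact_force: [-0.7, 0.7, -0.0]
width: 87.2
```

Call:
carry_out([
  [1,-1,0.05,0,0,0,0],
  [1,-2,0.1,0,0,0,0],
  [1,-3,0.15,0,0,0,0],
  [1,-4,0.2,0,0,0,0],
  [1,-5,0.25,1,0,0,0],
  [-0.3,-5,0.3,2,0,0,0],
  [-0.3,-5,0.3,3,0,0,0],
  [-0.3,-5,0.3,3.6,0,0,0],
])

```text
time_s: 12.7
eef_pos: [476.8, 76.9, 115.8]
eef_rot: [-2.2, 0.055, 2.192]
contact_force: [0.8, -0.4, -0.0]
width: 70.5
```

Call:
carry_out([
  [-0.3,0,0,0,0,0,0],
  [-0.3,0,0,0,0,0,0],
  [-0.3,0,0,0,0,0,0],
  [-0.3,0,0,0,0,0,0],
  [-0.3,0,0,0,0,0,0],
])

```text
time_s: 13.2
eef_pos: [474.9, 77.0, 113.7]
eef_rot: [-2.195, 0.055, 2.197]
contact_force: [-0.3, -0.5, -0.0]
width: 33.4
```

Call:
carry_out([
  [-0.3,0.7,-0.03,0,0,0,0],
  [-0.3,1.4,-0.07,0,0,0,0],
  [-0.3,2.0,-0.1,0,0,0,0],
  [-0.3,2.6,-0.13,0,0,0,0],
  [-0.3,3.2,-0.16,0,0,0,0],
  [-0.3,3.8,-0.19,0,0,0,0],
  [-0.3,4.3,-0.21,0,0,0,0],
  [-0.3,4.7,-0.23,0,0,0,0],
])

```text
time_s: 14.0
eef_pos: [522.7, 74.7, 114.0]
eef_rot: [-2.196, 0.055, 2.196]
contact_force: [-1.3, -1.3, 1.1]
width: 30.5
```

```bash
python3 look.py pics/l7.png
```

```text
14.1 [522.9  74.6 114.1] [-0.5 -0.  -1.2]
```

View pics/l7.png

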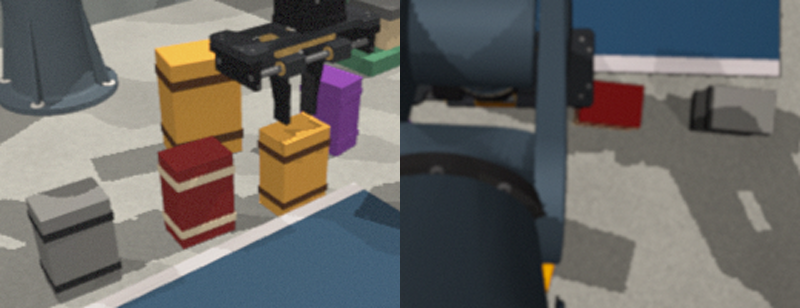

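```bash
python3 - <<'E'
from m import *
from bench import imaging
np.set_printoptions(suppress=True,precision=1)
print(plane(S,[(363,171),(335,183),(319,174.5)],110))
print(plane(S,[(357.8,167.4),(329.1,180),(312.6,168.3)],110))
R=S['R'];
for p in [(532,60,89),(532,90,89),(513,60,89),(513,90,89)]: print(p,cv2.projectPoints(np.float64([p]),cv2.Rodrigues(R)[0],S['t'],S['mtx'],S['dist_coeffs'])[0].ravel())
i=imaging.camera('scene')['img'][140:240,290:390,::-1];cv2.imwrite('pics/l8.png',cv2.resize(i,None,fx=6,fy=6,interpolation=2))
E
```

```text
[[545.6 108.  110. ]
 [544.5  38.2 110. ]
 [501.9  37.3 110. ]]
[[529.  111.  110. ]
 [529.5  37.5 110. ]
 [475.4  44.1 110. ]]
(532, 60, 89) [338.9 186.5]
(532, 90, 89) [350.5 181.2]
(513, 60, 89) [332.  182.6]
(513, 90, 89) [343.6 177.6]
```

View pics/l8.png

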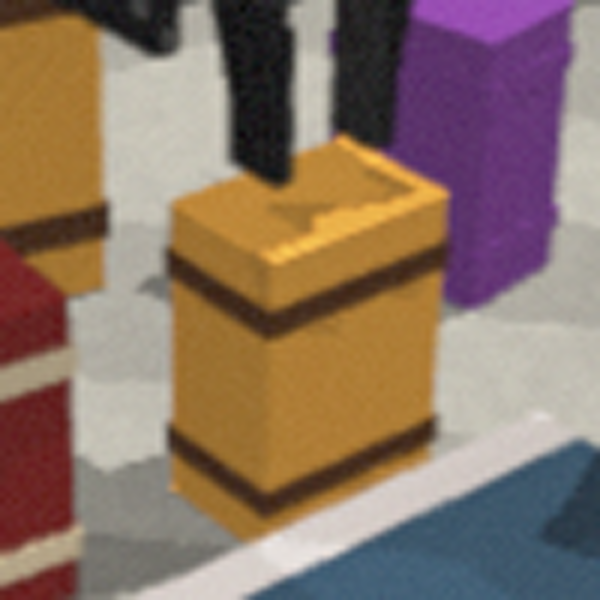

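The brick stands upright at the fence, and the fingers are above its top rather than behind it. The left fingertip is at about (335,170), so the tips sit roughly 25 mm higher than I computed from `tips_ahead`. That also explains the earlier tipping: my "low" push was at about 72 mm. I'll back off, go 25 mm lower and push again.

Call:
carry_out([
  [-0.3,-1.5,0.07,0,0,0,0],
  [-0.3,-3,0.15,0,0,0,0],
  [-0.3,-4.5,0.2,0,0,0,0],
  [-0.3,-4.7,0.1,-1,0,0,0],
  [-0.3,-4.7,0.1,-2,0,0,0],
  [-0.3,-4.7,0.1,-2.5,0,0,0],
  [-0.3,-4.7,0.1,-2.5,0,0,0],
])

```text
time_s: 14.85
eef_pos: [475.3, 75.6, 87.9]
eef_rot: [-2.194, 0.055, 2.198]
contact_force: [0.1, 0.4, 0.5]
width: 30.1
```

Call:
carry_out([
  [-0.3,0.7,-0.03,0,0,0,0],
  [-0.3,1.4,-0.07,0,0,0,0],
  [-0.3,2.0,-0.1,0,0,0,0],
  [-0.3,2.5,-0.12,0,0,0,0],
  [-0.3,3.0,-0.15,0,0,0,0],
  [-0.3,3.5,-0.17,0,0,0,0],
])

```text
time_s: 15.45
eef_pos: [510.8, 74.0, 89.2]
eef_rot: [-2.197, 0.055, 2.195]
contact_force: [-1.4, 0.8, 2.3]
width: 30.2
```

Call:
carry_out([
  [-0.3,0.5,-0.03,0,0,0,0],
  [-0.3,1,-0.05,0,0,0,0],
  [-0.3,1.5,-0.07,0,0,0,0],
  [-0.3,2,-0.1,0.2,0,0,0],
  [-0.3,2.5,-0.12,0.4,0,0,0],
  [-0.3,3,-0.15,0.6,0,0,0],
])

```text
time_s: 16.05
eef_pos: [540.9, 72.5, 95.2]
eef_rot: [-2.197, 0.055, 2.195]
contact_force: [-0.1, 0.2, -0.1]
width: 30.4
```

```bash
python3 look.py pics/l9.png
```

```text
16.15 [541.7  72.4  95.5] [-0.   0.8 -0. ]
```

View pics/l9.png

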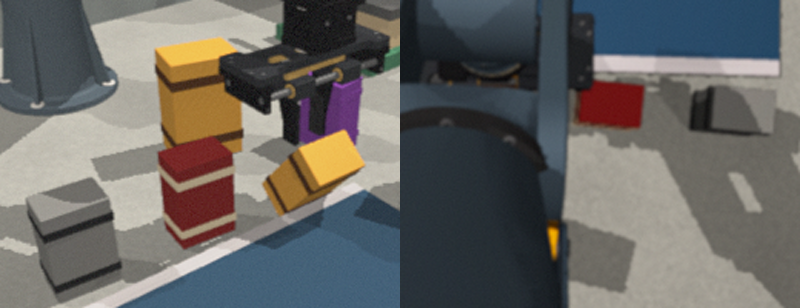

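It is tipping over the fence on its own, with no tool contact. I'll retract up and back, and let it settle.

Call:
carry_out([
  [-0.3,0,0,0,0,0,0],
  [-0.3,0,0,0,0,0,0],
  [-0.3,0,0,2,0,0,0],
  [-0.3,0,0,5,0,0,0],
  [-0.3,0,0,9,0,0,0],
  [-0.3,0,0,13,0,0,0],
  [-0.3,0,0,15,0,0,0],
])

```text
time_s: 16.85
eef_pos: [541.4, 72.5, 248.6]
eef_rot: [-2.202, 0.055, 2.19]
contact_force: [-0.1, -0.6, -0.8]
width: 30.3
```

Call:
carry_out([
  [-0.3,-2,-4,0,0,0,0],
  [-0.3,-4,-8,0,0,0,0],
  [-0.3,-6,-12,0,0,0,0],
  [-0.3,-8,-16,0,0,0,0],
  [-0.3,-10,-20,0,0,0,0],
  [-0.3,-10,-25,0,0,0,0],
  [-0.3,-10,-30,0,0,0,0],
  [-0.3,-10,-34,0,0,0,0],
])

```text
time_s: 17.65
eef_pos: [439.5, -270.1, 245.2]
eef_rot: [-2.196, 0.058, 2.195]
contact_force: [0.7, 0.2, 0.5]
width: 30.2
```

```bash
python3 look.py pics/l10.png; python3 - <<'E'
from bench import imaging
from m import *
o={}
for n in('scene','top'):
    c=imaging.camera(n);h=cv2.cvtColor(c['img'],cv2.COLOR_RGB2HSV);m=cv2.inRange(h,(12,150,90),(24,255,255))
    k,l,st,ce=cv2.connectedComponentsWithStats(m)
    for i in range(1,k):
        if st[i,4]>150:
            q=cv2.minAreaRect(np.argwhere(l==i)[:,::-1].astype(np.float32));b=cv2.boxPoints(q)
            print(n,st[i],q[2],plane(c,b,60 if n=='top' else 60).round().tolist())
E
```

```text
17.75 [ 440.5 -273.1  245.2] [0.2 0.3 0.7]
scene [ 513   85   95   69 1865] 88.02507019042969 [[390.0, 977.0, 60.0], [579.0, 1242.0, 60.0], [783.0, 673.0, 60.0], [651.0, 497.0, 60.0]]
scene [ 251  115   56   29 1159] 79.69515228271484 [[83.0, 151.0, 60.0], [120.0, 304.0, 60.0], [257.0, 207.0, 60.0], [218.0, 76.0, 60.0]]
scene [ 253  140   54   44 1716] 87.39744567871094 [[191.0, 90.0, 60.0], [265.0, 195.0, 60.0], [437.0, 60.0, 60.0], [376.0, -26.0, 60.0]]
scene [ 328  191   67   60 2443] 33.6900634765625 [[553.0, -12.0, 60.0], [481.0, 119.0, 60.0], [653.0, 100.0, 60.0], [695.0, -12.0, 60.0]]
top [  51    0  118   34 2277] 90.0 [[952.0, 626.0, 60.0], [938.0, 369.0, 60.0], [865.0, 369.0, 60.0], [878.0, 624.0, 60.0]]
top [ 279   72  200   13 1663] 1.3400077819824219 [[755.0, 136.0, 60.0], [773.0, 135.0, 60.0], [750.0, -278.0, 60.0], [731.0, -276.0, 60.0]]
top [  0 103  21  87 984] 90.0 [[730.0, 734.0, 60.0], [728.0, 690.0, 60.0], [544.0, 686.0, 60.0], [545.0, 730.0, 60.0]]
top [295 137  36  10 315] 90.0 [[633.0, 105.0, 60.0], [631.0, 33.0, 60.0], [612.0, 34.0, 60.0], [614.0, 106.0, 60.0]]
top [ 295  148   36   31 1043] 1.8476102352142334 [[550.0, 109.0, 60.0], [611.0, 106.0, 60.0], [606.0, 33.0, 60.0], [546.0, 36.0, 60.0]]
top [545 159  50  41 641] 72.12130737304688 [[554.0, -393.0, 60.0], [583.0, -492.0, 60.0], [510.0, -510.0, 60.0], [482.0, -412.0, 60.0]]
top [294 180  36  12 364] 1.9749339818954468 [[524.0, 111.0, 60.0], [545.0, 109.0, 60.0], [541.0, 37.0, 60.0], [519.0, 39.0, 60.0]]
top [ 285  264   62   51 2204] 14.03624439239502 [[298.0, 137.0, 60.0], [374.0, 116.0, 60.0], [344.0, 7.0, 60.0], [268.0, 28.0, 60.0]]
```

No more pictures can be viewed, so I'll check numerically. I'll compare the lying-brick model with the masks in both views, find the fence edge, and test whether the red and grey bricks have moved.

```bash
python3 - <<'E'
from bench import imaging
from m import *
from scipy.optimize import minimize
ms=[]
C=[imaging.camera(n) for n in('scene','top')]
boxes=[(318,185,80,70),(285,130,55,70)]
for c,(x,y,w,h) in zip(C,boxes):
    hh=cv2.cvtColor(c['img'],cv2.COLOR_RGB2HSV);m=cv2.inRange(hh,(6,110,30),(26,255,255));k=np.zeros_like(m);k[y:y+h,x:x+w]=m[y:y+h,x:x+w]
    ms.append(cv2.morphologyEx(k,cv2.MORPH_CLOSE,np.ones((7,7))))
def cost(p,full=False):
    x,y,z,yaw,pit=p;L,W,H=110,72,50
    a=np.array([np.cos(yaw)*np.cos(pit),np.sin(yaw)*np.cos(pit),np.sin(pit)]);b=np.array([-np.sin(yaw),np.cos(yaw),0]);n=np.cross(a,b)
    V=np.array([np.array([x,y,z])+l*a+w*b+h*n for l in(0,L) for w in(-36,36) for h in(-25,25)])
    r=[]
    for c,m in zip(C,ms):
        q=cv2.projectPoints(V,cv2.Rodrigues(c['R'])[0],c['t'],c['mtx'],c['dist_coeffs'])[0]
        I=np.zeros_like(m);cv2.fillConvexPoly(I,np.round(cv2.convexHull(np.float32(q))*16).astype(int),255,shift=4)
        r.append((I&m).astype(bool).sum()/(I|m).astype(bool).sum())
    return r if full else -sum(r)
s0=np.array([525,73,35,-.05,0.]);sim=np.vstack([s0]+[s0+d for d in np.diag([8,8,8,.1,.1])])
o=minimize(cost,s0,method='Nelder-Mead',options=dict(initial_simplex=sim,maxiter=400));print(o.x.round(3),cost(o.x,1))
# fence edge: top view gray profile columns next to brick
g=cv2.cvtColor(C[1]['img'],cv2.COLOR_RGB2GRAY)
for u in(282,350): 
    d=g[168:192,u-2:u+3].mean(1);print(u,d.round().astype(int).tolist(),plane(T,[(u,v) for v in(180,182,184)],10)[:,:2].round(1).tolist())
for n,lo,hi in(('red',(170,120,50),(180,255,255)),):
    for i in(T['img'],C[1]['img']):
        m=cv2.inRange(cv2.cvtColor(i,cv2.COLOR_RGB2HSV),lo,hi)[180:222,345:410];print(n,np.argwhere(m).mean(0))
for n,a,b in(('scene',S,C[0]),):
    for nm,(x,y,w,h) in dict(red=(250,180,55,70),grey=(165,205,68,75)).items(): print(nm,cv2.phaseCorrelate(*[np.float32(cv2.cvtColor(q['img'],7)[y:y+h,x:x+w]) for q in(a,b)]))
E
```

```text
[ 5.23536e+02  7.39820e+01  3.25050e+01 -5.30000e-02  5.70000e-02] [np.float64(0.9517696044413602), np.float64(0.9800598205383848)]
282 [52, 63, 95, 135, 156, 160, 160, 161, 162, 164, 160, 144, 113, 99, 113, 126, 128, 127, 128, 129, 127, 126, 127, 126] [[551.2, 140.1], [546.8, 140.2], [542.4, 140.3]]
350 [49, 47, 48, 64, 104, 139, 154, 156, 156, 154, 155, 154, 150, 125, 97, 94, 106, 109, 105, 99, 99, 99, 100, 103] [[546.6, -7.8], [542.2, -7.7], [537.8, -7.5]]
red [21.02941176 29.54411765]
red [20.89189189 30.89189189]
red ((-0.046840200495356754, -0.03261533691651408), 0.9436031778653463)
grey ((0.025524381743117885, 0.5135053797227087), 0.9899722441037496)
```

```bash
python3 -c "
from bench import ticket
print(ticket.finish_job())"
```

```text
the job is handed in; nothing more can be done
None
```

The smaller mustard brick now lies on its broad side across the fence and portfolio, square to the fence. I handed the job in at about 18 s, with the arm well clear. No verdict was given.

**What I did:** My first "low" push only tilted the brick, because the fingertips sat about 25 mm higher than I had computed from `tips_ahead`. I then held the brick by its sides with about 6 N of its 7.4 N weight carried, and slid it to the fence. It was nearly but not quite lifted, by 1–2 mm at most if at all. Next I released it, tried one tipping push that passed over its top without touching, and tipped it with a push 25 mm lower. It fell forward over the fence by itself.

**Last checks** (fitting a brick model to both camera images, overlap 0.95 and 0.98):

| Check | Measured | Allowed |
|---|---|---|
| Foot end relative to the fence's near face | about 24 mm before it | 50 mm before to 30 mm behind |
| Foot middle above the table | about 32 mm | 27 to 43 mm |
| Angle off square to the fence | under about 1° | 17° |
| Tilt from flat | about 3° | 10° |
| Red brick, shift in image | no measurable shift in the scene view; 1.3 px (about 2.5 mm) in the top view | 20 mm |
| Grey brick, shift in image | 0.5 px | 20 mm |

**What disagreed:** The foot end lies further back than tipping about the fence edge alone would leave it. The 3° tilt and the 32 mm height, where 35 mm is expected, are probably fitting error. I could not view a final picture because the viewer's 12-picture limit was reached, so the end state was checked only by numbers.

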